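# Fit cells, latch the logger cover and hold it down on its gasket

### The job

Put two of the large D cells into the two empty pockets of the logger's holder so that all three pockets are filled, leave the smaller C cells standing where they are, and swing the cover shut. Turn its quarter-turn latch clockwise until the slot along the wing lines up with the two marks on the cover. Then let go of the latch and, with the fingers, press the cover firmly down against its frame on the latch side so that the new gasket beds in: finish while still holding it pressed.

Things in the scene. Friction and masses are not known exactly. Their poses are not given: they have to be found in the camera images.
- case: fixed grey sheet-steel logger case, open on top, 220 mm (x) by 180 mm (y), 88 mm high, walls 3 mm; origin: centre of its underside, on the mat (2 mm above the work surface). Its +y side carries the hinge, its -y side the keeper for the latch. Inside, on the floor's middle, a black holder with three pockets in a row at x = -48, 0, +48 mm, y = 0
- rim (a point): centre of the case's open top, 88 mm above the case's origin. Below it, free room of 70 mm lies from each cell's axis to the +y and -y walls (holder top 62 mm below this point), but only 15 mm between neighbouring cells: keep the fingers spread across the row (along the case's y) when setting a cell in
- hinge (a point): middle of the cover's hinge line, which runs along the case's x: 93 mm to +y of the case's centre, 88 mm above its origin; axes as the case
- lid (a joint): cover's angle, rad: 0 shut, grows as it opens; starts open at 1.55 to 1.8, upright or leaning a little away from the case; its top then 270 to 280 mm above the work surface; stop at 1.9. It stays where left above about 0.8 (2 to 4 N at its edge moves it), below that it sinks shut by its weight. To shut it, push its outer face (the latch's; faces +y when open) over towards -y and down
- cover_edge (a point): middle of the cover's free edge, on its outer face; y towards the hinge, z out of the outer face (axes match the case's when shut). Cover: 228 mm along x, 188 mm from hinge to free edge, 4 mm thick sheet steel, 0.5 kg, underside level with the hinge; shut, its outer face is 92 mm above the case's origin
- latch (a joint): quarter-turn latch in the cover, rad: grows clockwise seen from above the shut cover. Starts at 0 to 0.25, wing about along the free edge; at 1.571 its slot lines up with the two marks and the cam is under the keeper; overturns to a stop at 1.83. Friction 0.06 N m. Turns home only with the cover fully shut; the cover shuts only with it below about 0.3
- wing (a point): centre of the latch's black wing: a bar 38 mm long (point's x), 10 mm thick (y), from 6 to 29 mm above the cover's outer face; this point is 17.5 mm above the face (z out of it), 156 mm from the hinge line, 31 mm from the free edge. A pale slot runs along its top; two small raised marks on the cover stand on both sides of it, in line along the case's y
- pocket_a (a point): centre that a seated D cell has in one of the two EMPTY pockets (30.5 mm above the pocket floor; z up). Pockets are round, 38 mm wide, 18 mm deep, chamfered; the holder's top is 12.5 mm below this point, so grip the cell by its upper half. A steel and brass contact disc shows on the floor of an empty pocket
- pocket_b (a point): centre that a seated D cell has in one of the two EMPTY pockets (30.5 mm above the pocket floor; z up). Pockets are round, 38 mm wide, 18 mm deep, chamfered; the holder's top is 12.5 mm below this point, so grip the cell by its upper half. A steel and brass contact disc shows on the floor of an empty pocket
- fitted_mid (a point): centre of the D cell that already sits in the third pocket (any one of the three, varies); leave it there
- d1_mid (a point): centre (half-way up) of a loose D cell standing on the mat: grey metal cylinder, 33 mm diameter, 61 mm tall, 100 to 170 g, z axis up, small nub on top. Three of them stand to the robot's right, mixed with two smaller cells, at least 80 mm apart; which stands where varies
- d2_mid (a point): centre (half-way up) of a loose D cell standing on the mat: grey metal cylinder, 33 mm diameter, 61 mm tall, 100 to 170 g, z axis up, small nub on top. Three of them stand to the robot's right, mixed with two smaller cells, at least 80 mm apart; which stands where varies
- d3_mid (a point): centre (half-way up) of a loose D cell standing on the mat: grey metal cylinder, 33 mm diameter, 61 mm tall, 100 to 170 g, z axis up, small nub on top. Three of them stand to the robot's right, mixed with two smaller cells, at least 80 mm apart; which stands where varies
- c1_mid (a point): centre (half-way up) of a smaller C cell standing on the mat among the D cells: same look, 26 mm diameter, 50 mm tall. Not for this holder; leave it standing where it is
- c2_mid (a point): centre (half-way up) of a smaller C cell standing on the mat among the D cells: same look, 26 mm diameter, 50 mm tall. Not for this holder; leave it standing where it is

How it is judged (in metres and radians):
On the way, in this order (a step that is already met when the one before it is completed fails the run):
1. a D cell is seated upright and released in each of the two empty pockets, the cover still open (((distance between d1_mid and pocket_a below 0.008 m and angle between d1_mid's own z axis and vertical below 0.12 rad and contact force between the fingers and d1 below 0.3 N) or (distance between d2_mid and pocket_a below 0.008 m and angle between d2_mid's own z axis and vertical below 0.12 rad and contact force between the fingers and d2 below 0.3 N) or (distance between d3_mid and pocket_a below 0.008 m and angle between d3_mid's own z axis and vertical below 0.12 rad and contact force between the fingers and d3 below 0.3 N)) and ((distance between d1_mid and pocket_b below 0.008 m and angle between d1_mid's own z axis and vertical below 0.12 rad and contact force between the fingers and d1 below 0.3 N) or (distance between d2_mid and pocket_b below 0.008 m and angle between d2_mid's own z axis and vertical below 0.12 rad and contact force between the fingers and d2 below 0.3 N) or (distance between d3_mid and pocket_b below 0.008 m and angle between d3_mid's own z axis and vertical below 0.12 rad and contact force between the fingers and d3 below 0.3 N)) and value of joint lid above 0.3 rad), for 0.2 s.
2. the cover is shut over the cells (((distance between d1_mid and pocket_a below 0.008 m and angle between d1_mid's own z axis and vertical below 0.12 rad and contact force between the fingers and d1 below 0.3 N) or (distance between d2_mid and pocket_a below 0.008 m and angle between d2_mid's own z axis and vertical below 0.12 rad and contact force between the fingers and d2 below 0.3 N) or (distance between d3_mid and pocket_a below 0.008 m and angle between d3_mid's own z axis and vertical below 0.12 rad and contact force between the fingers and d3 below 0.3 N)) and ((distance between d1_mid and pocket_b below 0.008 m and angle between d1_mid's own z axis and vertical below 0.12 rad and contact force between the fingers and d1 below 0.3 N) or (distance between d2_mid and pocket_b below 0.008 m and angle between d2_mid's own z axis and vertical below 0.12 rad and contact force between the fingers and d2 below 0.3 N) or (distance between d3_mid and pocket_b below 0.008 m and angle between d3_mid's own z axis and vertical below 0.12 rad and contact force between the fingers and d3 below 0.3 N)) and value of joint lid below 0.02 rad), for 0.2 s.
3. the latch is turned until its slot lines up with the marks, with the cover shut (value of joint lid below 0.02 rad and value of joint latch between 1.4 and 1.74 rad), for 0.2 s.
At the end, for the whole second after the job is handed in: All three pockets hold an upright D cell (centre within 8 mm of its seated place), the cover is shut (below 0.02 rad), the latch's slot is within 0.17 rad of the marks (1.40 to 1.74), and the fingers, off the latch, press on the cover's latch-side half with more than 4 N through the last second (all of step 3 and ((distance between d1_mid and pocket_a below 0.008 m and angle between d1_mid's own z axis and vertical below 0.12 rad and contact force between the fingers and d1 below 0.3 N) or (distance between d2_mid and pocket_a below 0.008 m and angle between d2_mid's own z axis and vertical below 0.12 rad and contact force between the fingers and d2 below 0.3 N) or (distance between d3_mid and pocket_a below 0.008 m and angle between d3_mid's own z axis and vertical below 0.12 rad and contact force between the fingers and d3 below 0.3 N)) and ((distance between d1_mid and pocket_b below 0.008 m and angle between d1_mid's own z axis and vertical below 0.12 rad and contact force between the fingers and d1 below 0.3 N) or (distance between d2_mid and pocket_b below 0.008 m and angle between d2_mid's own z axis and vertical below 0.12 rad and contact force between the fingers and d2 below 0.3 N) or (distance between d3_mid and pocket_b below 0.008 m and angle between d3_mid's own z axis and vertical below 0.12 rad and contact force between the fingers and d3 below 0.3 N)) and distance between fitted_mid and case below 0.075 m and contact force between the fingers and lid above 4 N and contact force between the fingers and latch below 0.5 N and y of the grasp point in the frame of case below 0 m); the arm keeps its last pose, push and grip.
It fails at once if a smaller C cell is moved by more than 30 mm or knocked over (distance of any of c1_mid, c2_mid from where it was at the start of the episode above 0.03 m or angle between any of c1_mid, c2_mid's own z axis and vertical above 0.5 rad).
It fails at once if the cell already fitted is pulled out of its pocket (height (world z) of fitted_mid above 0.06 m).
It also fails if it takes over 72 s, if anything falls off the work surface, if the arm or the gripper's body presses on something with over 40 N, if the wrist force passes 120 N, or if a joint passes its speed limit or range.

### The arm

A 7-joint arm with a two-finger parallel gripper is mounted at the origin on the work surface. World frame = base frame: x ahead of the robot, y to its left, z up, the work surface at z = 0. Lengths are in mm, angles in rad, forces in N, time in s.
With the tool pointing down it reaches from about 400 to 875 mm from the base axis. Payload 4.4 kg.
Tool frame: the origin (TCP) lies midway between the tips of the shut fingers; the grasp point (between the pads) lies 19 mm behind it (ctrl.pinch_z is the distance from the TCP to the grasp point, in mm); z points along the fingers, y is the line along which they close (so a half turn about z gives the same grasp; the last joint's range is limited). The gripper opens to 85 mm and grips with 20 to 120 N. Pads are 22 mm wide; open, the fingers measure 114 mm over their backs; the gripper's body (76 mm by 85 mm) begins 54 mm behind the grasp point. The pads swing forward as they close: fully open they stand 13 mm farther back than shut.
Start: joints at [-1.404, 0.628, 0.038, 1.517, -0.027, 0.996, -0.02], TCP at [149.931, 632.486, 231.313] pointing down, gripper open.
Joint ranges: [-3.06, 3.06], [-0.37, 2.12], [-1.25, 1.32], [0.18, 2.47], [-1.1, 4.24], [0.23, 1.98], [-2.94, 2.94]. Speed limits (rad/s): [2.57, 2.57, 3.14, 3.14, 3.14, 3.14, 3.14].

### API

Orientations are given as [roll, pitch, yaw] about the fixed x, y, z axes, in that order (R = Rz(yaw) Ry(pitch) Rx(roll)).
In Python, from cell import read_state, cams, order, ctrl gives the robot as it stands.
- The arm moves only by the tool move_arm, never from a script. Its argument "targets" is text: rows parted by semicolons, each of 7 numbers parted by spaces: the gripper's target within -1 to 1 (fully open at 1, half-way at 0, shut at -1), then the shift along the tool's x, y, z in cm, then the turn, a rotation vector about the tool's x, y, z in degrees. A call has 1 to 5 rows; each row shifts and turns the commanded pose from where the row before left it, along the tool's axes as they then stand; what a row does not reach is not made up. A row lasts 1/12 s, in which the tool goes at most 41.7 mm and 7.16 degrees, less where a joint would pass 70% of its speed; a pose out of reach is approached as far as the arm can. A call with a gripper value outside its range is refused whole. The fingers move at their own pace and stop on an object; the grip force is fixed at half the most. Time passes only in rows, so rows that do not move let the fingers close. It gives the time, the measured TCP pose, the force, the opening and the grip force at its end, in the units of the state.
- read_state(): the state, without advancing time (a new reading comes with each control period).
- cams.get_image(name): name is "side" or "top"; returns a dict with "color" (420x560x3 uint8, red, green, blue), "fovy" (degrees; the focal length in pixels is half the picture's height over the tangent of half this angle, whatever the lens; pixels are square), "cx", "cy" (the principal point, pixels), "k1" (the pictures are not rectified: a ray, as slopes to the right and down, at radius r is drawn at 1 + k1 r^2 times it, then the intrinsics apply), "rvec" (rotation vector, rad) and "tvec" (3), from world to camera coordinates, as OpenCV has them. Camera axes: x right, y down, z forward; pixel columns grow to the right and rows downward; lengths in mm; the calibration is good to about 2 mm. A picture is of the moment at which its call begins. There is no depth.
- order.finish_job(): hands the job in; it is judged then, once.
The state is a dict: "clock": time; "qpos": joint angles; "qd": joint speeds; "tau": joint torques, N m; "eef_pos": TCP position; "tool_rot": TCP orientation; "force": force on the tool from outside, world axes, zero at the start; "torque": the same for the moment, N m; "width": finger opening in mm; "gripper_force": force on a finger pad.
Only numpy, scipy, OpenCV 4.12 (cv2) and the standard library are available. Lean on these libraries where they do the work, as an engineer would, in place of code of your own. Each camera call takes 0.05 s, during which the arm holds its last target. There are 200 camera calls.

## Working session

There is one attempt and no reset: what is moved stays moved. The work goes in short steps, Python scripts to look and compute and a tool call to move; the robot and the scene stay as the last step left them, time stands still between calls to the robot, and variables do not carry over. Pictures are saved under pics/ and viewed, at most 10 in all, crops included, and the job is handed in when it is done.

Besides the shell and the picture viewer there is one more tool, called after ">>>" as name(argument=value, ...) on one line, values as JSON. move_arm: Moves the arm, as the interface text tells. Its arguments: {"type":"object","properties":{"targets":{"type":"string"}},"required":["targets"]}

```bash
ls && mkdir -p pics && cat > h.py <<'E'
import numpy as np, cv2
from cell import read_state, cams, order, ctrl
from scipy.spatial.transform import Rotation as R
def snap(n):
    d=cams.get_image(n); return d
def K(d):
    f=210/np.tan(np.radians(d['fovy'])/2); return f
def proj(d,P):
    P=np.atleast_2d(P).astype(float); c=P@cv2.Rodrigues(np.array(d['rvec'],float))[0].T+np.array(d['tvec']).ravel()
    s=c[:,:2]/c[:,2:]; r2=(s**2).sum(1,keepdims=True); s=s*(1+d['k1']*r2); return s*K(d)+[d['cx'],d['cy']]
def ray(d,uv):
    f=K(d); q=(np.array(uv,float)-[d['cx'],d['cy']])/f; s=q.copy()
    for _ in range(30): s=q/(1+d['k1']*(s@s))
    M=cv2.Rodrigues(np.array(d['rvec'],float))[0]; t=np.array(d['tvec']).ravel()
    return -M.T@t, M.T@np.array([s[0],s[1],1])
def atz(d,uv,z):
    o,v=ray(d,uv); return o+v*(z-o[2])/v[2]
def save(d,name,box=None,sc=1):
    im=d['color'][:,:,::-1]
    if box: im=im[box[1]:box[3],box[0]:box[2]]
    cv2.imwrite('pics/'+name,cv2.resize(im,None,fx=sc,fy=sc,interpolation=cv2.INTER_CUBIC))
E
python3 - <<'E'
from h import *
s=read_state(); print({k:np.round(v,3).tolist() for k,v in s.items()}, ctrl.pinch_z)
import pickle
D={n:snap(n) for n in('top','side')}; pickle.dump(D,open('d0.pkl','wb'))
for n,d in D.items():
    save(d,n+'0.png',None,1.4); print(n,d['fovy'],d['cx'],d['cy'],d['k1'],-cv2.Rodrigues(np.array(d['rvec'],float))[0].T@np.array(d['tvec']).ravel())
E
```

```text
pics
{'clock': 0.0, 'qpos': [-1.404, 0.629, 0.038, 1.518, -0.027, 0.996, -0.02], 'qd': [0.001, 0.0, 0.002, 0.0, 0.001, -0.0, 0.002], 'tau': [0.001, -56.34, 1.226, -19.344, 0.011, 0.01, 0.0], 'eef_pos': [149.775, 631.87, 230.379], 'tool_rot': [-3.14, 0.0, 2.909], 'force': [-0.074, -0.569, -0.273], 'torque': [0.031, -0.003, -0.001], 'gripper_force': 0.0, 'width': 85.544} 18.700000000000003
top 43.630513423269875 279.2743231672655 214.60415951337959 -0.013734480264834708 [ 465.15040649  -40.82311052 1035.01656097]
side 51.035904438954766 282.71811915469993 207.21162781869563 -0.04656328493438157 [ 424.4279683  -670.16130562  826.64866701]
```

View pics/top0.png

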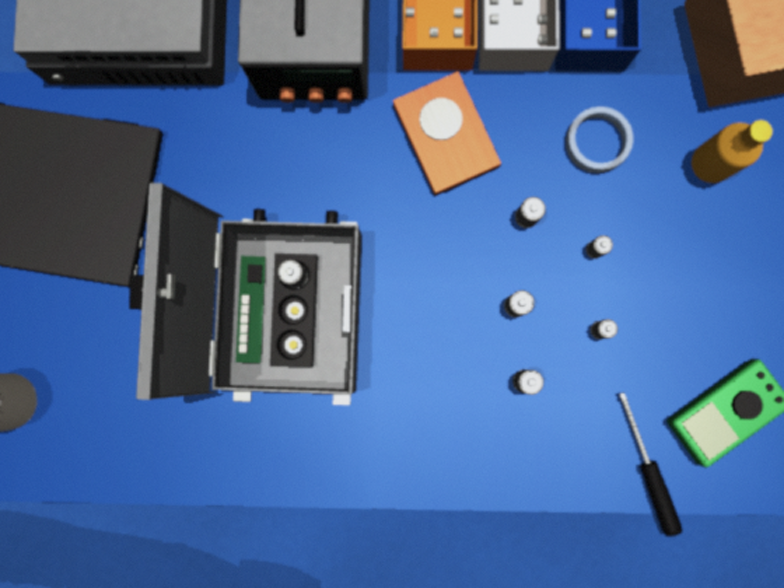

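View pics/side0.png

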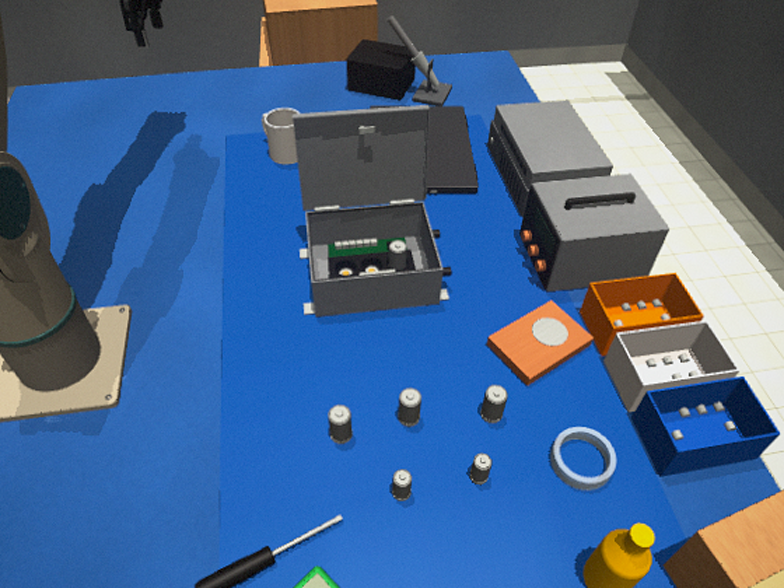

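Top picture: D cells at (531,210), (520,302), (529,381); C cells at (602,245), (605,328); the fitted cell at (291,271); empty pockets at (294,310) and (292,345); the case rim spans about (219,222) to (358,391). The side picture agrees with this, and the lid stands open.

```bash
python3 - <<'E'
from h import *
import pickle
D=pickle.load(open('d0.pkl','rb')); T,S=D['top'],D['side']
def tri(a,b):
    o1,v1=ray(T,np.array(a)/1.4);o2,v2=ray(S,np.array(b)/1.4);v1/=np.linalg.norm(v1);v2/=np.linalg.norm(v2)
    A=np.stack([v1,-v2],1);t=np.linalg.lstsq(A,o2-o1,rcond=None)[0];p,q=o1+v1*t[0],o2+v2*t[1]
    return (p+q)/2,np.linalg.norm(p-q)
g=cv2.cvtColor(T['color'],cv2.COLOR_RGB2GRAY)
for n,a,b,z in [('D1',(531,208),(496,388),63),('D2',(520,300),(409,393),63),('D3',(529,380),(340,411),63),('C1',(602,244),(482,457),52),('C2',(605,327),(402,473),52),('fit',(291,271),(398,245),73)]:
    u=np.array(a)/1.4; x0,y0=np.round(u).astype(int)
    w=g[y0-12:y0+13,x0-12:x0+13].astype(float); w=np.clip(w-150,0,None); yy,xx=np.mgrid[y0-12:y0+13,x0-12:x0+13]
    c=np.array([(w*xx).sum(),(w*yy).sum()])/w.sum()
    p,e=tri(a,b); print(n,'tri',p.round(),round(e,1),'blob',(c*1.4).round(1),atz(T,c,z).round(1))
for n,a,b,z in [('rimFR',(360,222),(436,270),90),('rimNR',(356,391),(313,279),90)]:
    p,e=tri(a,b); print(n,p.round(),round(e,1),atz(T,np.array(a)/1.4,z).round(1))
for a in [(219,222),(215,389)]: print(atz(T,np.array(a)/1.4,90).round(1))
for a in [(294,310),(292,345),(291,271)]: print('pocket',atz(T,np.array(a)/1.4,12).round(1))
a=cv2.resize(T['color'][140:300,90:270,::-1],None,fx=3.7,fy=3.7,interpolation=cv2.INTER_CUBIC); cv2.imwrite('pics/c0.png',a)
E
```

```text
D1 tri [ 671. -203.   66.] 0.4 blob [533.1 207.8] [ 672.1 -206.1   63. ]
D2 tri [ 546. -188.   63.] 4.0 blob [521.6 301.7] [ 545.9 -190.5   63. ]
D3 tri [ 442. -201.   60.] 1.5 blob [531.1 381.9] [ 440.5 -202.9   63. ]
C1 tri [ 626. -300.   52.] 0.5 blob [603.3 244. ] [ 625.9 -301.9   52. ]
C2 tri [ 514. -304.   49.] 1.5 blob [608.  328.1] [ 513. -307.   52.]
fit tri [582. 116.  70.] 0.5 blob [289.2 271.1] [582.  117.4  73. ]
rimFR [637.  24.  92.] 15.2 [645.4  23.6  90. ]
rimNR [426.  24. 103.] 1.5 [426.4  24.9  90. ]
[643.7 208.7  90. ]
[426.2 206.6  90. ]
pocket [534.6 119.3  12. ]
pocket [485.6 120.9  12. ]
pocket [589.6 124.9  12. ]
```

View pics/c0.png

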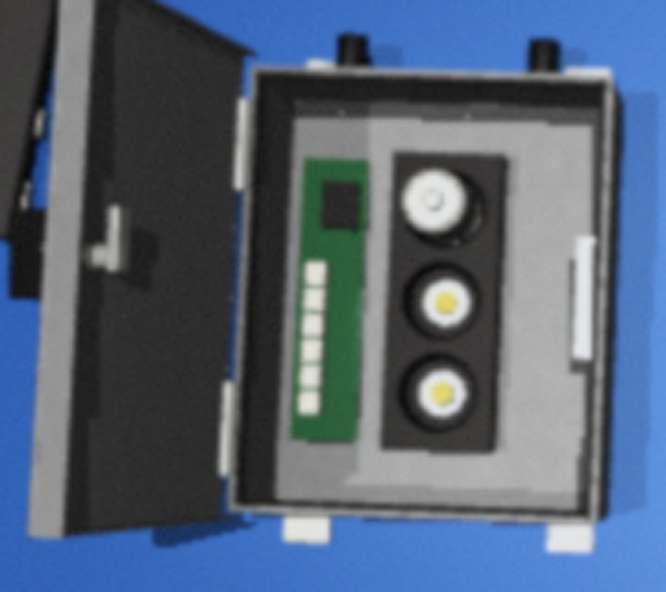

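The crop shows the brass discs at (446,302) and (443,394), the fitted cap at (433,200), and rim corners at (250,68), (613,70), (600,518) and (232,512).

```bash
python3 - <<'E'
from h import *
import pickle
T=pickle.load(open('d0.pkl','rb'))['top']
f=lambda a:(np.array(a)+.5)/3.7-.5+[90,140]
for n,a,z in [('mid',(446,302),11),('low',(443,394),11),('fit',(433,200),71),('TL',(250,68),90),('TR',(613,70),90),('BR',(600,518),90),('BL',(232,512),90),('holdTL',(397,153),28),('holdTR',(508,157),28),('holdBR',(494,452),28),('holdBL',(381,446),28),
  ('lidtop far out',(62,0),272),('lid near out',(30,535),272),('lid near in',(65,538),272)]:
    print(n,atz(T,f(a),z).round(1))
E
```

```text
mid [535.  119.1  11. ]
low [486.3 119.5  11. ]
fit [582.1 117.6  71. ]
TL [644.7 207.3  90. ]
TR [645.4  26.9  90. ]
BR [425.7  29.3  90. ]
BL [425.8 208.8  90. ]
holdTL [612.  144.3  28. ]
holdTR [610.5  85.7  28. ]
holdBR [456.3  89.6  28. ]
holdBL [458.5 148.5  28. ]
lidtop far out [637.2 236.8 272. ]
lid near out [423.1 240.7 272. ]
lid near in [422.2 226.7 272. ]
```

>>> move_arm(targets="1 0 0 -4 0 0 -6.35; 1 0 0 -4 0 0 -6.35; 1 0 0 -4 0 0 0; 1 -3.5 -1.8 0 0 0 0; 1 -3.5 -1.8 0 0 0 0")

```text
clock: 0.52
eef_pos: [217.6, 597.9, 354.0]
tool_rot: [3.135, -0.0, 3.137]
force: [1.4, 0.7, -0.9]
width: 85.4
gripper_force: 0.0
```

>>> move_arm(targets="1 -3.5 -1.8 0 0 0 0; 1 -3.5 -1.8 0 0 0 0; 1 -3.5 -1.8 0 0 0 0; 1 -3.5 -1.8 0 0 0 0; 1 -3.5 -1.8 0 0 0 0")

```text
clock: 0.93
eef_pos: [394.8, 502.4, 351.0]
tool_rot: [-3.141, -0.001, 3.131]
force: [0.3, 1.2, -0.5]
width: 85.3
gripper_force: 0.0
```

>>> move_arm(targets="1 -0.8 -3.7 0 0 0 0; 1 -0.8 -3.7 0 0 0 0; 1 -0.8 -3.7 0 0 0 0; 1 -0.8 -3.7 0 0 0 0; 1 -0.8 -3.7 0 0 0 0")

```text
clock: 1.35
eef_pos: [431.3, 316.3, 350.9]
tool_rot: [-3.141, -0.001, 3.13]
force: [0.6, 0.6, -0.1]
width: 85.4
gripper_force: 0.0
```

>>> move_arm(targets="1 -0.8 -3.7 0 0 0 0; 1 -0.8 -3.7 0 0 0 0; 1 -0.8 -3.7 0 0 0 0; 1 -0.8 -3.7 0 0 0 0; 1 -0.8 -3.7 0 0 0 0")

```text
clock: 1.77
eef_pos: [469.1, 131.0, 351.1]
tool_rot: [-3.142, -0.0, 3.131]
force: [0.9, -0.4, -0.2]
width: 85.4
gripper_force: 0.0
```

>>> move_arm(targets="1 -0.8 -3.7 1.5 0 0 0; 1 -0.8 -3.7 2 0 0 0; 1 -0.8 -3.7 2 0 0 0; 1 -0.8 -3.7 2 0 0 0; 1 -0.8 -3.7 2 0 0 0")

```text
clock: 2.18
eef_pos: [506.3, -50.2, 257.5]
tool_rot: [3.142, -0.0, 3.131]
force: [0.4, 0.4, 0.4]
width: 85.2
gripper_force: 0.0
```

>>> move_arm(targets="1 -0.8 -3.5 2 0 0 0; 1 -0.8 -3.5 2 0 0 0; 1 -0.8 -3 2 0 0 0; 1 0 0 0 0 0 0; 1 0 0 0 0 0 0")

```text
clock: 2.6
eef_pos: [528.1, -150.9, 196.7]
tool_rot: [-3.142, -0.004, 3.126]
force: [0.5, 0.2, -0.4]
width: 85.5
gripper_force: 0.0
```

>>> move_arm(targets="1 -0.9 -2 2 0 0 0; 1 -0.9 -1.95 3 0 0 0; 1 0 0 3 0 0 0; 1 0 0 3 0 0 0; 1 0 0 3 0 0 0")

```text
clock: 3.02
eef_pos: [547.7, -187.0, 57.9]
tool_rot: [3.141, 0.001, 3.132]
force: [0.8, 0.1, 0.7]
width: 85.2
gripper_force: 0.0
```

>>> move_arm(targets="1 0 0 2 0 0 0; 1 0 0 1 0 0 0; 1 0 0 0 0 0 0; -1 0 0 0 0 0 0; -1 0 0 0 0 0 0")

```text
clock: 3.43
eef_pos: [548.3, -188.4, 30.1]
tool_rot: [-3.141, 0.003, 3.131]
force: [0.8, 0.5, 0.1]
width: 64.1
gripper_force: 0.0
```

>>> move_arm(targets="-1 0 0 0 0 0 0; -1 0 0 0 0 0 0; -1 0 0 0 0 0 0; -1 0 0 0 0 0 0; -1 0 0 0 0 0 0")

```text
clock: 3.85
eef_pos: [547.9, -189.0, 30.0]
tool_rot: [-3.141, 0.002, 3.13]
force: [-0.4, 0.5, 7.0]
width: 31.4
gripper_force: 58.9
```

>>> move_arm(targets="-1 0 0 -2 0 0 0; -1 0 0 -4 0 0 0; -1 0 0 -4 0 0 0; -1 0 2 -4 0 0 0; -1 0 3.5 0 0 0 0")

```text
clock: 4.27
eef_pos: [551.9, -141.5, 173.6]
tool_rot: [-3.135, 0.015, 3.122]
force: [1.6, 0.0, -2.0]
width: 31.6
gripper_force: 59.7
```

>>> move_arm(targets="-1 0.2 3.6 0 0 0 0; -1 0.2 3.6 0 0 0 0; -1 0.2 3.6 0 0 0 0; -1 0.2 3.6 0 0 0 0; -1 0.2 3.6 0 0 0 0")

```text
clock: 4.68
eef_pos: [539.1, 46.9, 166.3]
tool_rot: [3.141, 0.001, 3.13]
force: [0.9, 1.0, -2.3]
width: 31.0
gripper_force: 59.7
```

>>> move_arm(targets="-1 0.1 3.6 0 0 0 0; -1 0 2.5 0 0 0 0; -1 0 1.1 0 0 0 0; -1 0 0 0 0 0 0; -1 0 0 0 0 0 0")

```text
clock: 5.1
eef_pos: [539.3, 116.2, 165.9]
tool_rot: [-3.141, 0.0, 3.131]
force: [-0.5, -0.6, -1.5]
width: 31.7
gripper_force: 59.7
```

```bash
python3 - <<'E'
from h import *
s=read_state(); print(s['eef_pos'],s['tool_rot'],s['width'],s['qpos'])
import pickle
D={n:snap(n) for n in('top','side')}; pickle.dump(D,open('d1.pkl','wb'))
a=cv2.resize(D['top']['color'][150:290,140:300,::-1],None,fx=3,fy=3,interpolation=2)
b=cv2.resize(D['side']['color'][60:250,190:340,::-1],None,fx=2.2,fy=2.2105,interpolation=2)
b=b[:420]; cv2.imwrite('pics/1.png',np.hstack([a[:418],b[:418,:300]]))
E
```

```text
[539.27432244 116.20381698 165.86079094] [-3.14053088e+00  6.79377862e-05  3.13055587e+00] 31.714897304719422 [-0.39105447  0.58029656  0.19274435  1.86602148 -0.16013823  0.71036041
  1.45236337]
```

View pics/1.png

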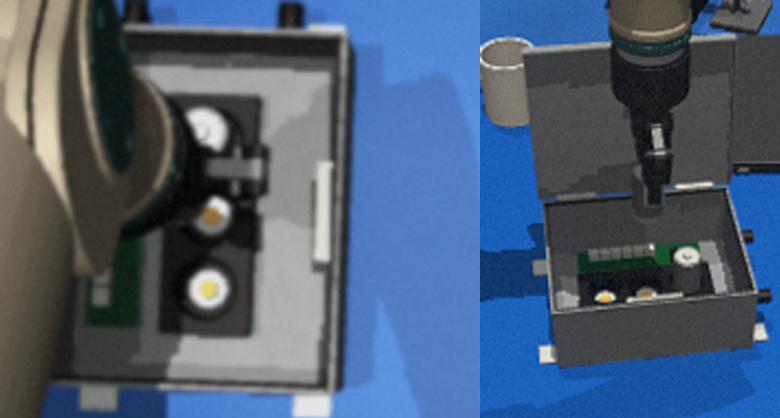

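The picture shows the cell held upright, spanning about x 634–664 at y 198 in the right half. The pockets below are clear. I'll check the cell's x against its projection.

```bash
python3 - <<'E'
from h import *
import pickle
S=pickle.load(open('d1.pkl','rb'))['side']
for x in (535,537,539):
    q=proj(S,[[x-16.5,116,145],[x+16.5,116,145],[x,100,138]]); q=(q-[190,60])*2.2+[480,0]; print(x,q.round(1).tolist())
r=np.round(proj(S,[[537,116,147]])[0]).astype(int); print(r)
for k in(0,3): print(r[1]+k,cv2.cvtColor(S['color'],cv2.COLOR_RGB2GRAY)[r[1]+k,r[0]-14:r[0]+15].tolist())
E
```

```text
535 [[630.6, 207.9], [661.0, 204.9], [648.1, 221.1]]
537 [[632.4, 207.7], [662.8, 204.7], [649.9, 220.9]]
539 [[634.3, 207.6], [664.7, 204.5], [651.8, 220.7]]
[266 153]
153 [60, 59, 56, 56, 60, 54, 59, 44, 45, 46, 47, 51, 53, 68, 61, 66, 73, 61, 60, 61, 50, 56, 69, 63, 68, 68, 66, 68, 70]
156 [58, 60, 61, 57, 56, 55, 58, 62, 49, 49, 46, 50, 52, 51, 51, 53, 47, 48, 47, 49, 52, 63, 64, 68, 66, 65, 71, 68, 64]
```

>>> move_arm(targets="-1 0.2 0.2 2 0 0 0; -1 0 0 3 0 0 0; -1 0 0 3 0 0 0; -1 0 0 2 0 0 0; -1 0 0 0 0 0 0")

```text
clock: 5.62
eef_pos: [534.7, 115.9, 62.2]
tool_rot: [-3.139, -0.007, 3.127]
force: [-0.2, 0.4, -0.5]
width: 31.5
gripper_force: 59.7
```

>>> move_arm(targets="-1 0 0 0.5 0 0 0; -1 0 0 0.5 0 0 0; -1 0 0 0.3 0 0 0; -1 0 0 0 0 0 0")

```text
clock: 5.95
eef_pos: [537.8, 119.0, 53.2]
tool_rot: [3.141, 0.001, 3.13]
force: [0.4, 0.5, -0.9]
width: 31.5
gripper_force: 59.7
```

>>> move_arm(targets="-1 0 0 0.4 0 0 0; -1 0 0 0.4 0 0 0; -1 0 0 0.4 0 0 0; -1 0 0 0 0 0 0")

```text
clock: 6.28
eef_pos: [536.9, 119.3, 40.0]
tool_rot: [-3.141, -0.001, 3.131]
force: [-0.4, 0.2, -0.2]
width: 31.3
gripper_force: 59.7
```

>>> move_arm(targets="-1 0 0 0.2 0 0 0; -1 0 0 0 0 0 0; -1 0 0 0 0 0 0")

```text
clock: 6.53
eef_pos: [537.3, 119.3, 38.6]
tool_rot: [-3.142, -0.0, 3.13]
force: [0.2, 0.4, -1.8]
width: 31.9
gripper_force: 59.7
```

>>> move_arm(targets="1 0 0 0 0 0 0; 1 0 0 0 0 0 0; 1 0 0 0 0 0 0; 1 0 0 0 0 0 0; 1 0 0 0 0 0 0")

```text
clock: 6.95
eef_pos: [537.5, 119.3, 38.8]
tool_rot: [3.141, 0.0, 3.13]
force: [-0.9, -0.3, -0.3]
width: 85.4
gripper_force: 0.0
```

>>> move_arm(targets="1 0 0 0 0 0 0; 1 0 0 -2 0 0 0; 1 0 0 -3.5 0 0 0; 1 0 0 -3.5 0 0 0; 1 0 0 -3.5 0 0 0")

```text
clock: 7.37
eef_pos: [536.8, 119.1, 164.9]
tool_rot: [-3.141, -0.001, 3.13]
force: [0.8, -0.6, -0.1]
width: 85.1
gripper_force: 0.0
```

>>> move_arm(targets="1 1.07 -3.57 0 0 0 0; 1 1.07 -3.57 0 0 0 0; 1 1.07 -3.57 0 0 0 0; 1 1.07 -3.57 0 0 0 0; 1 1.07 -3.57 0 0 0 0")

```text
clock: 7.78
eef_pos: [481.1, -60.0, 164.0]
tool_rot: [-3.142, 0.0, 3.131]
force: [0.2, -0.4, 0.2]
width: 85.2
gripper_force: 0.0
```

>>> move_arm(targets="1 1.07 -3.57 0 0 0 0; 1 1.07 -3.57 0 0 0 0; 1 1.07 -3.57 0 0 0 0; 1 1.07 -3.57 0 0 0 0; 1 0 0 0 0 0 0")

```text
clock: 8.2
eef_pos: [434.3, -209.7, 164.2]
tool_rot: [-3.136, -0.0, 3.118]
force: [1.1, 0.2, -0.3]
width: 85.3
gripper_force: 0.0
```

>>> move_arm(targets="1 0 0 2 0 0 0; 1 0 0 2 0 0 0; 1 0 0 0 0 0 0")

```text
clock: 8.45
eef_pos: [435.5, -200.2, 121.4]
tool_rot: [3.14, -0.005, 3.13]
force: [-0.0, -0.1, 0.0]
width: 85.5
gripper_force: 0.0
```

>>> move_arm(targets="1 -0.5 -0.15 3 0 0 0; 1 0 0 3 0 0 0; 1 0 0 2 0 0 0; 1 0 0 1.1 0 0 0; 1 0 0 0 0 0 0")

```text
clock: 8.87
eef_pos: [441.5, -201.7, 31.2]
tool_rot: [3.14, -0.004, 3.131]
force: [-0.0, -0.3, 0.1]
width: 85.5
gripper_force: 0.0
```

>>> move_arm(targets="1 0 0 0 0 0 0; -1 0 0 0 0 0 0; -1 0 0 0 0 0 0; -1 0 0 0 0 0 0; -1 0 0 0 0 0 0")

```text
clock: 9.28
eef_pos: [443.0, -202.7, 33.5]
tool_rot: [-3.141, 0.001, 3.131]
force: [-0.4, 1.1, 0.2]
width: 39.0
gripper_force: 0.0
```

>>> move_arm(targets="-1 0 0 0 0 0 0; -1 0 0 0 0 0 0; -1 0 0 0 0 0 0")

```text
clock: 9.53
eef_pos: [443.0, -202.8, 33.6]
tool_rot: [-3.141, 0.001, 3.13]
force: [-0.7, -0.5, 5.9]
width: 31.1
gripper_force: 58.6
```

>>> move_arm(targets="-1 0 0 -2 0 0 0; -1 0 0 -3.5 0 0 0; -1 0 0 -4 0 0 0; -1 0 1.5 -4 0 0 0; -1 -0.4 3 0 0 0 0")

```text
clock: 9.95
eef_pos: [450.1, -163.0, 173.1]
tool_rot: [-3.136, 0.012, 3.123]
force: [1.9, 1.4, -1.1]
width: 31.6
gripper_force: 59.9
```

>>> move_arm(targets="-1 -0.6 3.6 0 0 0 0; -1 -0.6 3.6 0 0 0 0; -1 -0.6 3.6 0 0 0 0; -1 -0.6 3.6 0 0 0 0; -1 -0.6 3.6 0 0 0 0")

```text
clock: 10.37
eef_pos: [478.6, 23.5, 166.9]
tool_rot: [3.141, -0.0, 3.13]
force: [1.1, 0.3, -0.7]
width: 31.3
gripper_force: 59.9
```

>>> move_arm(targets="-1 -0.6 3.6 0 0 0 0; -1 -0.6 3 0 0 0 0; -1 0 2 0 0 0 0; -1 0 1 0 0 0 0; -1 0 0 0 0 0 0")

```text
clock: 10.78
eef_pos: [491.5, 120.2, 166.5]
tool_rot: [3.141, -0.001, 3.135]
force: [-0.4, -0.6, -1.1]
width: 31.1
gripper_force: 59.9
```

>>> move_arm(targets="-1 0 0 0 0 0 0; -1 0 0 0 0 0 0")

```text
clock: 10.95
eef_pos: [491.8, 115.2, 166.7]
tool_rot: [-3.14, -0.001, 3.128]
force: [-0.7, 0.6, -2.2]
width: 31.6
gripper_force: 59.9
```

```bash
python3 - <<'E'
from h import *
import pickle
s=read_state(); p=s['eef_pos']; print(p)
D={n:snap(n) for n in('top','side')}; pickle.dump(D,open('d2.pkl','wb')); S=D['side']
x=p[0]-2; q=proj(S,[[x-16.5,p[1],p[2]-20],[x+16.5,p[1],p[2]-20]]); print(q)
r=np.round(q.mean(0)).astype(int)
save(S,'2.png',(190,60,350,250),3.1)
E
```

```text
[491.76101867 115.23352541 166.71298495]
[[239.29642605 156.10406956]
 [253.30283759 154.6890988 ]]
```

View pics/2.png

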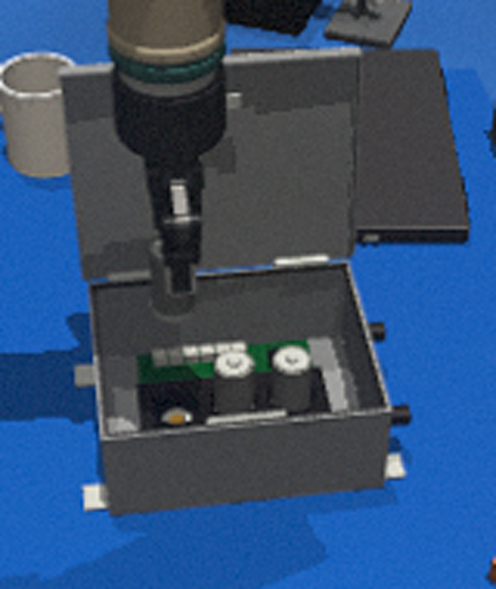

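D2 is seated in the middle pocket. The held cell spans x 150–195 at y 300, so it sits about 3 mm to -x of the tool; I correct for that and lower.

>>> move_arm(targets="-1 0.2 0.3 2 0 0 0; -1 0 0 3 0 0 0; -1 0 0 3 0 0 0; -1 0 0 1.8 0 0 0; -1 0 0 0 0 0 0")

```text
clock: 11.47
eef_pos: [487.7, 118.5, 65.7]
tool_rot: [-3.139, -0.006, 3.128]
force: [-0.9, 0.5, -1.7]
width: 31.7
gripper_force: 59.8
```

>>> move_arm(targets="-1 0 0 0.4 0 0 0; -1 0 0 0.4 0 0 0; -1 0 0 0 0 0 0; -1 0 0 0 0 0 0")

```text
clock: 11.8
eef_pos: [490.8, 120.6, 61.6]
tool_rot: [3.141, 0.002, 3.13]
force: [0.1, -0.4, -1.5]
width: 31.3
gripper_force: 59.8
```

>>> move_arm(targets="-1 0.1 -0.15 0.4 0 0 0; -1 0 0 0.4 0 0 0; -1 0 0 0.3 0 0 0; -1 0 0 0 0 0 0; -1 0 0 0 0 0 0")

```text
clock: 12.22
eef_pos: [488.9, 119.1, 49.5]
tool_rot: [-3.142, -0.0, 3.131]
force: [-0.5, 0.4, -0.2]
width: 31.3
gripper_force: 59.8
```

>>> move_arm(targets="-1 0 0 0.3 0 0 0; -1 0 0 0.3 0 0 0; -1 0 0 0.2 0 0 0; -1 0 0 0 0 0 0; -1 0 0 0 0 0 0")

```text
clock: 12.63
eef_pos: [489.1, 119.1, 41.7]
tool_rot: [3.142, -0.0, 3.13]
force: [-0.4, -0.2, 0.5]
width: 31.0
gripper_force: 59.9
```

>>> move_arm(targets="1 0 0 0 0 0 0; 1 0 0 0 0 0 0; 1 0 0 0 0 0 0; 1 0 0 0 0 0 0; 1 0 0 0 0 0 0")

```text
clock: 13.05
eef_pos: [489.1, 119.1, 41.7]
tool_rot: [3.142, 0.0, 3.13]
force: [0.5, 0.0, 0.6]
width: 85.0
gripper_force: 0.0
```

>>> move_arm(targets="1 0 0 0 0 0 0; 1 0 0 -2 0 0 0; 1 0 0 -3.5 0 0 0; 1 0 0 -4 0 0 0; 1 0 0 -4 0 0 0")

```text
clock: 13.47
eef_pos: [488.2, 118.8, 177.8]
tool_rot: [-3.141, -0.002, 3.13]
force: [1.1, 1.2, -0.4]
width: 85.1
gripper_force: 0.0
```

>>> move_arm(targets="-1 -1 0 -4 0 0 0; -1 -1 0 -4 0 0 0; -1 -1 0 -4 0 0 0; -1 -1 0 -4 0 0 0; -1 0 0 -1 0 0 0")

```text
clock: 13.88
eef_pos: [533.5, 118.8, 353.4]
tool_rot: [3.139, 0.012, 3.13]
force: [1.7, -0.1, 0.0]
width: 25.3
gripper_force: 0.0
```

```bash
python3 - <<'E'
from h import *
import pickle
s=read_state(); print(s['eef_pos'],s['tool_rot'])
D={n:snap(n) for n in('top','side')}; S=D['side']; T=D['top']
a=cv2.resize(S['color'][50:240,190:350,::-1],(400,475)); b=cv2.resize(T['color'][130:290,80:240,::-1],(400,400)); b=np.vstack([b,np.zeros((75,400,3),np.uint8)])
cv2.imwrite('pics/3.png',np.hstack([a,b]))
# lid candidates: project free-edge corners for angles
for th in (1.6,1.65,1.7,1.75,1.8):
    L=188;y=211-L*np.cos(th);z=90+L*np.sin(th); q=proj(S,[[422,y,z],[648,y,z]]); q=(q-[190,50])*2.5
    print(th,round(y),round(z),q.round().tolist())
E
```

```text
[533.53867075 118.79850265 353.38156642] [3.13860274 0.01234121 3.12972271]
1.6 216 278 [[47.0, 88.0], [291.0, 69.0]]
1.65 226 277 [[47.0, 83.0], [289.0, 64.0]]
1.7 235 276 [[46.0, 79.0], [287.0, 60.0]]
1.75 245 275 [[46.0, 75.0], [285.0, 56.0]]
1.8 254 273 [[46.0, 71.0], [283.0, 53.0]]
```

View pics/3.png

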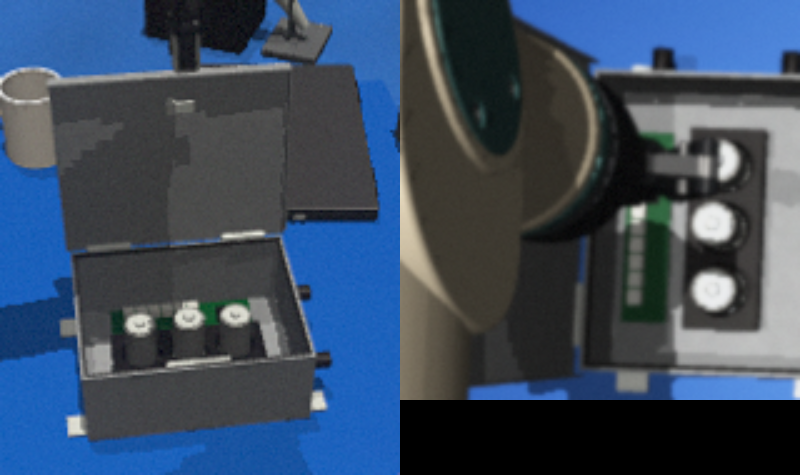

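All three cells sit level in the pockets, and the lid's top edge at about (50,80)–(290,66) gives an angle near 1.68. Next I go over the lid with shut fingers.

>>> move_arm(targets="-1 1 2 0 0 0 0; -1 1 3.5 0 0 0 0; -1 1 3.7 0 0 0 0; -1 1 3.7 0 0 0 0; -1 1 3.7 0 0 0 0")

```text
clock: 14.4
eef_pos: [478.9, 286.1, 344.6]
tool_rot: [-3.14, -0.003, 3.13]
force: [0.3, -0.0, -0.0]
width: 0.2
gripper_force: 0.0
```

>>> move_arm(targets="-1 0 0 0 0 0 0; -1 0 0 0 0 0 0; -1 0 0 3.5 0 0 0; -1 0 0 3.5 0 0 0; -1 0 0 3 0 0 0")

```text
clock: 14.82
eef_pos: [480.2, 282.6, 244.2]
tool_rot: [-3.139, -0.002, 3.128]
force: [-0.7, -0.3, 0.2]
width: -0.1
gripper_force: 0.0
```

>>> move_arm(targets="-1 0 0 0 0 0 0; -1 0 -1 0 0 0 0; -1 0 -1 0 0 0 0")

```text
clock: 15.07
eef_pos: [481.5, 264.0, 247.7]
tool_rot: [3.142, 0.001, 3.13]
force: [0.8, 0.7, 1.1]
width: 0.5
gripper_force: 0.0
```

>>> move_arm(targets="-1 0 -1.5 0 0 0 0; -1 0 -1.5 0 0 0 0; -1 0 -1.5 0 0 0 0; -1 0 -1.5 0 0 0 0; -1 0 -1.5 0.1 0 0 0")

```text
clock: 15.48
eef_pos: [480.5, 188.7, 247.3]
tool_rot: [3.14, 0.003, 3.129]
force: [-0.2, 2.7, -0.7]
width: -0.2
gripper_force: 0.9
```

>>> move_arm(targets="-1 0 -1.5 0.3 0 0 0; -1 0 -1.5 0.4 0 0 0; -1 0 -1.5 0.5 0 0 0; -1 0 -1.5 0.7 0 0 0; -1 0 -1.5 0.9 0 0 0")

```text
clock: 15.9
eef_pos: [479.7, 113.2, 219.2]
tool_rot: [3.14, 0.003, 3.129]
force: [-0.0, 1.9, 1.1]
width: -0.1
gripper_force: 0.4
```

```bash
python3 - <<'E'
from h import *
s=read_state(); print(s['eef_pos'],s['force'])
save(snap('side'),'4.png',(180,40,360,240),3)
E
```

```text
[479.70513144 113.21709263 219.23945083] [-0.02633935  1.87037567  1.11342437]
```

View pics/4.png

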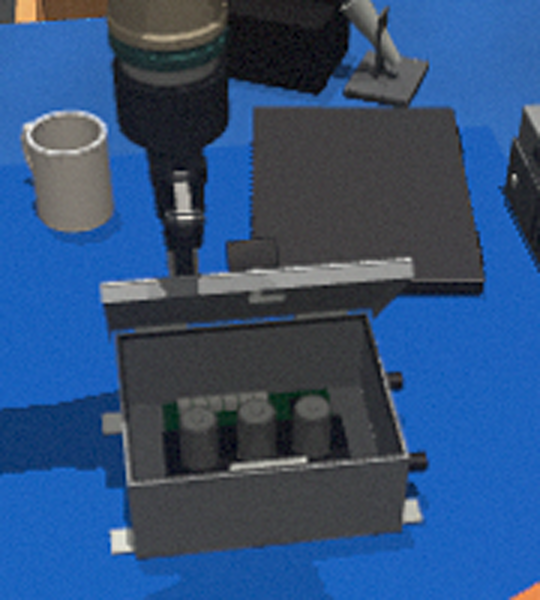

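The lid leans over at about 0.9 rad, with the fingers behind its edge near (180,270). I keep going down.

>>> move_arm(targets="-1 0 -1.3 1.2 0 0 0; -1 0 -1.2 1.3 0 0 0; -1 0 -1 1.5 0 0 0; -1 0 -0.8 1.5 0 0 0; -1 0 -0.5 1.5 0 0 0")

```text
clock: 16.37
eef_pos: [479.0, 65.1, 148.5]
tool_rot: [-3.141, 0.002, 3.128]
force: [0.6, 0.2, 0.4]
width: 0.0
gripper_force: 0.0
```

>>> move_arm(targets="-1 0 -0.2 1.5 0 0 0; -1 0 0 1.5 0 0 0; -1 0 0 1 0 0 0; -1 0 0 0.5 0 0 0; -1 0 0 0 0 0 0")

```text
clock: 16.78
eef_pos: [478.2, 64.8, 102.5]
tool_rot: [-3.141, -0.001, 3.13]
force: [-1.1, -0.8, -0.4]
width: -0.1
gripper_force: 0.0
```

>>> move_arm(targets="-1 0 0 0.5 0 0 0; -1 0 0 0.5 0 0 0; -1 0 0 0.3 0 0 0; -1 0 0 0 0 0 0; -1 0 0 0 0 0 0")

```text
clock: 17.2
eef_pos: [479.4, 65.4, 93.7]
tool_rot: [3.14, 0.003, 3.13]
force: [-7.2, -0.6, 42.2]
width: 0.4
gripper_force: 21.2
```

>>> move_arm(targets="-1 0 0 -1 0 0 0; -1 0 -1 -3 0 0 0; 1 0 -3.5 -3 0 0 0; 1 0 -3.5 -1 0 0 0; 1 0 -3.5 0 0 0 0")

```text
clock: 17.62
eef_pos: [479.4, -47.2, 169.9]
tool_rot: [-3.142, 0.007, 3.133]
force: [-0.0, 0.4, -0.1]
width: 35.8
gripper_force: 0.0
```

>>> move_arm(targets="1 0 -3 0 0 0 0; 1 0 -2 0 0 0 0; 1 0 0 0 0 0 0; 1 0 0 0 0 0 0")

```text
clock: 17.95
eef_pos: [476.7, -97.5, 167.1]
tool_rot: [-3.141, 0.001, 3.128]
force: [0.2, 0.4, 0.3]
width: 83.1
gripper_force: 0.0
```

```bash
python3 - <<'E'
from h import *
import pickle
s=read_state(); print(s['eef_pos'],s['force'])
D={n:snap(n) for n in('top','side')}; S=D['side']; T=D['top']; pickle.dump(D,open('d3.pkl','wb'))
print(proj(T,[[535,55,123]]),proj(S,[[535,55,123]]))
a=cv2.resize(T['color'][135:295,130:290,::-1],(640,640))[:600,:500]; b=cv2.resize(S['color'][100:230,210:310,::-1],(300,390)); b=np.vstack([b,np.zeros((210,300,3),np.uint8)])
cv2.imwrite('pics/5.png',np.hstack([a,b]))
E
```

```text
[476.65426899 -97.51450828 167.08906948] [0.21420069 0.43428453 0.25923463]
[[236.85600467 217.23266362]] [[269.35724933 178.2474165 ]]
```

View pics/5.png

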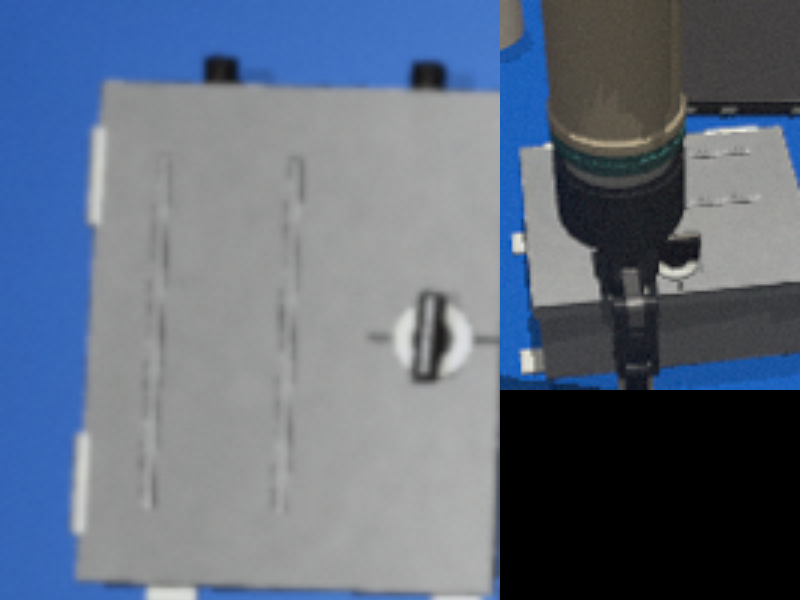

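Lid is shut. The wing slot runs from (434,293) to (420,380), so the latch is at about 0.14 rad. The marks at (380,337) and (485,339) lie along the case's y.

```bash
python3 - <<'E'
from h import *
import pickle
T=pickle.load(open('d3.pkl','rb'))['top']
f=lambda a:(np.array(a)+.5)/4-.5+[130,135]
for a,z in [((428,336),123),((433,337),97),((380,337),95),((485,339),95),((434,293),123),((420,380),123),((103,82),94),((76,580),94)]: print(a,atz(T,f(a),z).round(1))
E
```

```text
(428, 336) [532.6  55.4 123. ]
(433, 337) [534.1  55.8  97. ]
(380, 337) [533.9  80.   95. ]
(485, 339) [533.6  32.6  95. ]
(434, 293) [551.4  53.1 123. ]
(420, 380) [513.3  58.5 123. ]
(103, 82) [649.3 209.8  94. ]
(76, 580) [423.  214.4  94. ]
```

>>> move_arm(targets="1 -1.15 3.1 0 0 0 0; 1 -1.15 3.1 0 0 0 0; 1 -1.15 3.1 0 0 0 0; 1 -1.15 3 0 0 0 0; 1 -1.15 3 0 0 0 0")

```text
clock: 18.47
eef_pos: [535.8, 59.7, 166.8]
tool_rot: [3.141, -0.0, 3.134]
force: [0.0, -0.8, 0.1]
width: 85.1
gripper_force: 0.0
```

>>> move_arm(targets="1 0 0 0 0 0 3.6; 1 0 0 0 0 0 3.6; 1 0 0 2 0 0 0; 1 0 0 0 0 0 0; 1 0 0 0 0 0 0")

```text
clock: 18.88
eef_pos: [534.6, 57.5, 146.1]
tool_rot: [-3.141, -0.003, 3.008]
force: [-0.0, 0.1, 0.1]
width: 85.3
gripper_force: 0.0
```

Down 43 mm, 2 mm to -y, and grip.

>>> move_arm(targets="1 0 -0.2 2 0 0 0; 1 0 0 1.5 0 0 0; 1 0 0 0.8 0 0 0; 1 0 0 0 0 0 0; 1 0 0 0 0 0 0")

```text
clock: 19.3
eef_pos: [535.7, 54.2, 104.2]
tool_rot: [3.141, -0.0, 3.005]
force: [-0.2, 0.0, 0.8]
width: 85.2
gripper_force: 0.0
```

>>> move_arm(targets="-1 0 0 0 0 0 0; -1 0 0 0 0 0 0; -1 0 0 0 0 0 0; -1 0 0 0 0 0 0; -1 0 0 0 0 0 0")

```text
clock: 19.72
eef_pos: [535.8, 54.0, 104.2]
tool_rot: [3.141, 0.001, 3.005]
force: [-0.0, 0.0, 0.3]
width: 25.4
gripper_force: 0.0
```

>>> move_arm(targets="-1 0 0 0 0 0 0; -1 0 0 0 0 0 0; -1 0 0 0 0 0 0; -1 0 0 0 0 0 0; -1 0 0 0 0 0 0")

```text
clock: 20.13
eef_pos: [535.6, 54.0, 104.2]
tool_rot: [3.141, 0.0, 3.005]
force: [-0.7, -1.2, 6.0]
width: 8.4
gripper_force: 60.7
```

>>> move_arm(targets="-1 0 0 0 0 0 5; -1 0 0 0 0 0 5; -1 0 0 0 0 0 5; -1 0 0 0 0 0 5; -1 0 0 0 0 0 5")

```text
clock: 20.55
eef_pos: [535.0, 52.3, 104.1]
tool_rot: [-3.14, 0.0, 2.563]
force: [-3.3, -4.7, 6.2]
width: 8.1
gripper_force: 61.0
```

>>> move_arm(targets="-1 0 0 0 0 0 5; -1 0 0 0 0 0 5; -1 0 0 0 0 0 5; -1 0 0 0 0 0 5; -1 0 0 0 0 0 5")

```text
clock: 20.97
eef_pos: [533.8, 51.0, 104.1]
tool_rot: [-3.138, 0.001, 2.126]
force: [-5.1, -7.1, 9.2]
width: 8.7
gripper_force: 61.4
```

```bash
python3 -c "
from h import *
s=read_state();print(s['torque'],s['force'],s['qpos'])"
```

```text
[-1.27569717  1.21247448  0.07220414] [-5.0679645  -7.13998289  9.21766505] [-0.42457663  0.69381971  0.42599431  1.95438769 -0.48390376  0.59772995
  0.87717288]
```

>>> move_arm(targets="-1 0 0 0 0 0 5; -1 0 0 0 0 0 5; -1 0 0 0 0 0 5; -1 0 0 0 0 0 5; -1 0 0 0 0 0 5")

```text
clock: 21.38
eef_pos: [532.1, 50.4, 104.1]
tool_rot: [-3.135, 0.002, 1.689]
force: [-9.4, -7.0, 13.1]
width: 8.5
gripper_force: 61.8
```

>>> move_arm(targets="-1 0 0 0 0 0 5; -1 0 0 0 0 0 2; -1 0 0 0 0 0 0; -1 0 0 0 0 0 0; -1 0 0 0 0 0 0")

```text
clock: 21.8
eef_pos: [531.6, 50.4, 104.1]
tool_rot: [-3.135, 0.003, 1.571]
force: [-10.5, -7.1, 14.8]
width: 8.8
gripper_force: 62.0
```

>>> move_arm(targets="1 0 0 0 0 0 0; 1 0 0 0 0 0 0; 1 0 0 0 0 0 0; 1 0 0 0 0 0 0; 1 0 0 0 0 0 0")

```text
clock: 22.22
eef_pos: [535.9, 54.4, 103.7]
tool_rot: [3.141, -0.0, 1.574]
force: [-0.5, -0.3, 0.3]
width: 69.0
gripper_force: 0.0
```

>>> move_arm(targets="1 0 0 -2 0 0 0; 1 0 0 -3 0 0 0; -1 0 -2 -2 0 0 0; -1 -3 -2 0 0 0 0; -1 -3.5 0 0 0 0 0")

```text
clock: 22.63
eef_pos: [492.8, -8.2, 174.3]
tool_rot: [-3.139, -0.003, 1.58]
force: [0.8, -0.7, -1.2]
width: 51.4
gripper_force: 0.0
```

>>> move_arm(targets="-1 -3.5 0 0 0 0 0; -1 -3 0 0 0 0 0; -1 -2 0 0 0 0 0; -1 0 0 0 0 0 0; -1 0 0 0 0 0 0")

```text
clock: 23.05
eef_pos: [496.0, -97.2, 173.9]
tool_rot: [3.141, 0.0, 1.571]
force: [0.1, 0.7, -0.7]
width: -0.2
gripper_force: 0.0
```

```bash
python3 - <<'E'
from h import *
s=read_state(); print(s['eef_pos'],s['tool_rot'],s['force'],s['qpos'])
save(snap('top'),'6.png',(180,165,280,265),6)
E
```

```text
[496.00446398 -97.20801357 173.88419645] [3.14134988e+00 3.71095837e-05 1.57090855e+00] [ 0.14410355  0.69244464 -0.70223026] [-0.29600912  0.58923126  0.65631295  1.98884901 -0.52847353  0.73770116
  0.68140905]
```

View pics/6.png

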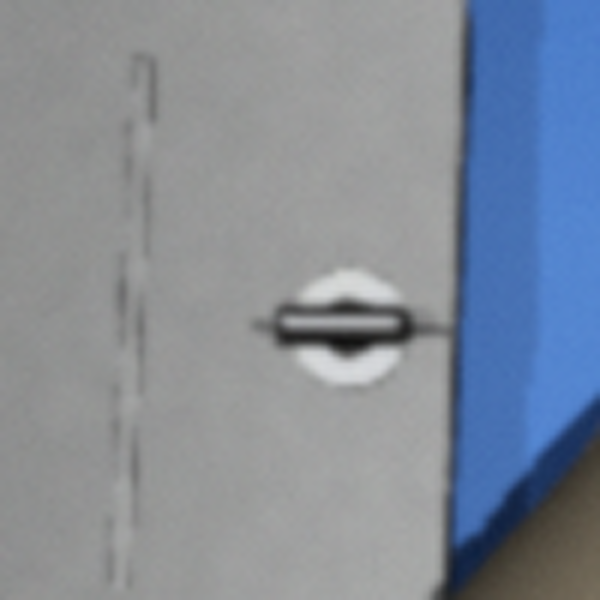

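The slot, from (282,324) to (408,323), lines up with the marks at (265,324) and (430,329). Now I press the cover beside the latch.

>>> move_arm(targets="-1 2.9 -0.5 0 0 0 0; -1 2.9 -0.5 0 0 0 0; -1 2.9 -0.5 0 0 0 0; -1 2.9 -0.5 0 0 0 0; -1 2.9 -0.5 0 0 0 0")

```text
clock: 23.52
eef_pos: [469.8, 52.1, 173.6]
tool_rot: [-3.141, -0.001, 1.576]
force: [0.4, 0.3, -0.1]
width: 0.0
gripper_force: 0.0
```

>>> move_arm(targets="-1 0 0 2 0 0 0; -1 0 0 3 0 0 0; -1 0 0 1.5 0 0 0; -1 0 0 0 0 0 0; -1 0 0 0 0 0 0")

```text
clock: 23.93
eef_pos: [469.9, 50.0, 108.4]
tool_rot: [-3.14, -0.0, 1.575]
force: [-0.4, -0.4, 0.5]
width: 0.3
gripper_force: 0.0
```

>>> move_arm(targets="-1 0 0 0.5 0 0 0; -1 0 0 0.5 0 0 0; -1 0 0 0.4 0 0 0; -1 0 0 0 0 0 0; -1 0 0 0 0 0 0")

```text
clock: 24.35
eef_pos: [470.6, 48.7, 94.9]
tool_rot: [-3.142, -0.0, 1.573]
force: [-0.3, -0.7, 0.4]
width: 0.2
gripper_force: 0.0
```

>>> move_arm(targets="-1 0 0 0.3 0 0 0; -1 0 0 0.2 0 0 0; -1 0 0 0 0 0 0; -1 0 0 0 0 0 0; -1 0 0 0 0 0 0")

```text
clock: 24.77
eef_pos: [471.1, 48.7, 93.7]
tool_rot: [3.139, -0.004, 1.572]
force: [-9.2, 0.5, 47.4]
width: 0.2
gripper_force: 23.2
```

>>> move_arm(targets="-1 0 0 0 0 0 0; -1 0 0 0 0 0 0; -1 0 0 0 0 0 0; -1 0 0 0 0 0 0; -1 0 0 0 0 0 0")

```text
clock: 25.18
eef_pos: [471.1, 48.7, 93.7]
tool_rot: [3.139, -0.004, 1.572]
force: [-8.9, 0.8, 46.7]
width: -0.2
gripper_force: 23.2
```

>>> move_arm(targets="-1 0 0 -0.2 0 0 0; -1 0 0 0 0 0 0; -1 0 0 0 0 0 0; -1 0 0 0 0 0 0; -1 0 0 0 0 0 0")

```text
clock: 25.6
eef_pos: [471.2, 48.7, 93.9]
tool_rot: [3.139, -0.002, 1.573]
force: [-5.2, 0.1, 23.0]
width: -0.0
gripper_force: 11.5
```

```bash
python3 -c "
from cell import order,read_state
print(read_state()['force']); print(order.finish_job())"
```

```text
[-5.16334557  0.08835934 23.04518999]
the job is handed in; nothing more can be done
None
```

I handed the job in at about 26 s: two D cells are in the empty pockets, the C cells were left alone, the cover is shut, the latch slot lines up with the marks, and the fingers were still pressing the cover's latch side at about 23 N; no verdict was returned.

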